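Clamp a lead frame for inspection and lock it with the thumb wedge

ROBOT

A 7-joint arm with a two-finger parallel gripper is mounted at the origin on the work surface. World frame = base frame: x ahead of the robot, y to its left, z up, the work surface at z = 0. Lengths are in m, angles in rad, forces in N, time in s.
With the tool pointing down it reaches from about 0.4 to 0.875 m from the base axis. Payload 19.3 kg.
Tool frame: the origin (TCP) lies midway between the tips of the shut fingers; the grasp point (between the pads) lies 19 mm behind it; z points along the fingers, y is the direction in which the jaws open and shut (so a half turn about z gives the same grasp; the last joint's range is limited). The gripper opens to 85 mm and grips with 20 to 120 N. Pads are 22 mm wide; open, the fingers measure 114 mm over their backs; the gripper's body (76 mm by 85 mm) begins 54 mm behind the grasp point. The pads swing forward as they close: fully open they stand 13 mm farther back than shut.
Start: joints at [-1.177, 0.521, -0.036, 1.599, 0.021, 1.021, -0.113], TCP at [0.28, 0.559, 0.231] pointing down, gripper open.
Joint ranges: [-2.91, 2.91], [-0.3, 2.13], [-1.5, 1.42], [0.17, 2.43], [-1.26, 4.41], [0.16, 1.93], [-2.52, 2.52]. Speed limits (rad/s): [1.89, 1.89, 2.39, 2.39, 3.01, 3.01, 3.01].

INTERFACE

Orientations are given as [roll, pitch, yaw] about the fixed x, y, z axes, in that order (R = Rz(yaw) Ry(pitch) Rx(roll)).
In Python, from workcell import bot, eyes gives the robot as it stands. The module is installed in compiled form; this text tells all that it offers.
- The arm moves only by the shell command python3 -m jog 'ROWS' [FORCE]. ROWS is JSON, a list of rows, each an object with "delta_pos": the shift along the world's x, y, z in mm, a list of three; "spin": the turn about the world's z in rad; "claw": the closure, from 0 (fully open) to 1 (shut). In form: [{"delta_pos": [tx, ty, tz], "spin": spin, "claw": claw}, ...]. A call has 1 to 8 rows; each row is the pose to reach, as a shift and turn from the pose measured when the call began; what a row does not reach only later rows make up. A row lasts 1/10 s, in which the tool goes at most 50 mm and 8.59 degrees, less where a joint would pass 70% of its speed; a pose out of reach is approached as far as the arm can. A call with a gripper value outside its range is refused whole. The fingers move at their own pace and stop on an object; FORCE is the grip in N (left out, the last holds). Time passes only in rows, so rows that repeat a pose let the fingers close. It gives the time, the measured TCP pose, the force and the opening at its end, in the units of the state.
- bot.observe(): the state, without advancing time (a new reading comes with each control period).
- eyes.grab_frame(name): name is "scene" or "top"; returns the picture (480x640x3 uint8, blue, green, red); there is no depth.
- eyes.camera_params(name): a dict with "fx", "fy", "cx", "cy" (pixels), "origin" and "attitude" of the camera in the world. Camera axes: x right, y up, looking along -z (the intrinsics and any distortion apply to the point x, -y, -z); pixel columns grow to the right and rows downward; lengths in m; the calibration is good to about 2 mm. A picture is of the moment at which its call begins. camera_params takes no time and is no camera call.
- bot.job_done(): hands the job in, once; it reports no verdict.
The state is a dict: "clock": time; "qpos": joint angles; "qd": joint speeds; "joint_efforts": joint torques, N m; "position": TCP position; "tool_rot": TCP orientation; "force": force on the tool from outside, world axes, zero at the start; "moment": the same for the moment, N m; "grip_width": finger opening in m.
Only numpy, scipy, OpenCV 4.12 (cv2) and the standard library are available. Lean on these libraries where they do the work, as an engineer would, in place of code of your own. Each camera call takes 0.05 s, during which the arm holds its last target. There are 200 camera calls.

TASK

Two alike slide clamps stand on the inspection bench; only one has a copper lead frame in its nest. On that clamp, slide the bar forward by its round knob until its jaw is fully home against the lead frame, then slide the thumb wedge forward along its ramp until it jams the bar fast. Let go, and do not touch the empty clamp.

Things in the scene. Friction and masses are not known exactly. Their poses are not given: they have to be found in the camera images.
- clamp: Loaded clamp, fixed to the bench: dark grey base 235 x 150 x 12 mm; across its front (+x) end a copper strip 43 x 176 mm, top 20 mm above the bench, then a fence. Origin: on the bench, mid-clamp; x is forward, from the knob to the strip; z up. Only knob and fin rise above 26 mm.
- bar: Its steel bar, 115 x 28 mm, a 66 mm wide jaw in front. Origin: centre of its upright round black knob, 20 mm dia, 41 mm above the bench (knob spans heights 26 to 56 mm). Slides along clamp x only, 2 N friction, stays put. In clamp frame knob y = -35 mm, x starts -30 to -15 mm; at x = +5 mm the jaw meets the strip: hard stop.
- wedge: Its steel wedge beside the bar, 60 mm long. Origin: centre of its upright thumb fin (12 mm along clamp x, 28 across, spans heights 26 to 56 mm). Slides only along its ramp, direction (0.985, -0.174) in clamp x, y; 2 N friction. Fin starts at clamp x -75 to -63 mm; at about x = -41, y = +19 mm it meets the bar. Pushed on there with 10 to 20 N it jams and stays.
- spare: The empty clamp, alike in every size, with its own bar and wedge but no copper strip; fixed to the bench, left or right of the other by chance, centres 320 mm or more apart. Origin and axes as for the loaded clamp. To be left alone.

How it is judged:
By the outcome, as a careful person would: the job done as asked, in the order asked, and still so for the second after the job is handed in, with the robot touching nothing.
It also fails if it takes over 48 s, if anything falls off the work surface, if the arm or the gripper's body presses on something with over 40 N, if the wrist force passes 120 N, or if a joint passes its speed limit or range.

## Working session

There is one attempt and no reset: what is moved stays moved. The work goes in short steps, Python scripts to look and compute and a shell command to move; the robot and the scene stay as the last step left them, time stands still between calls to the robot, and variables do not carry over. Pictures are saved under pics/ and viewed, about 8 in all and at most 12, crops included, and the job is handed in when it is done.

```bash
mkdir -p pics; python3 - <<'E'
from workcell import bot,eyes
import cv2
for n in("scene","top"):
    cv2.imwrite(f"pics/{n}0.png",eyes.grab_frame(n)); print(n,eyes.camera_params(n))
s=bot.observe();print(s)
E
```

```text
scene {'fx': 575.2286238941456, 'fy': 575.2286238941456, 'cx': 313.25142283318894, 'cy': 241.36197679799415, 'origin': array([1.11355581, 0.42853184, 0.77784069]), 'attitude': array([0.78499774, 0.0092238 , 2.24677889])}
top {'fx': 556.3499937138834, 'fy': 556.3499937138834, 'cx': 315.608667305722, 'cy': 240.39077414548063, 'origin': array([ 0.34289878, -0.00151766,  1.00923437]), 'attitude': array([ 0.20865189, -0.00327605, -1.62221789])}
{'clock': 0.1, 'qpos': array([-1.17718899,  0.52193838, -0.03630524,  1.59992124,  0.02122061,
        1.02109676, -0.1127867 ]), 'qd': array([ 6.00848480e-04, -1.16327552e-03,  8.92523556e-06, -4.56542487e-04,
       -1.24624365e-03,  1.55611671e-03, -1.89987319e-04]), 'joint_efforts': array([ 3.30651063e-03, -9.28479338e+01,  1.98401973e+00, -3.70536053e+01,
        1.80987606e-02,  5.38074833e-03, -4.10949849e-05]), 'position': array([0.2795163 , 0.55869502, 0.23080419]), 'tool_rot': array([-3.14061896e+00,  9.59875556e-05,  2.67777868e+00]), 'force': array([0.64189398, 1.07457493, 0.33132974]), 'moment': array([-0.00070447,  0.01545002, -0.04005194]), 'grip_width': 0.08518411833683363}
```

View pics/top0.png

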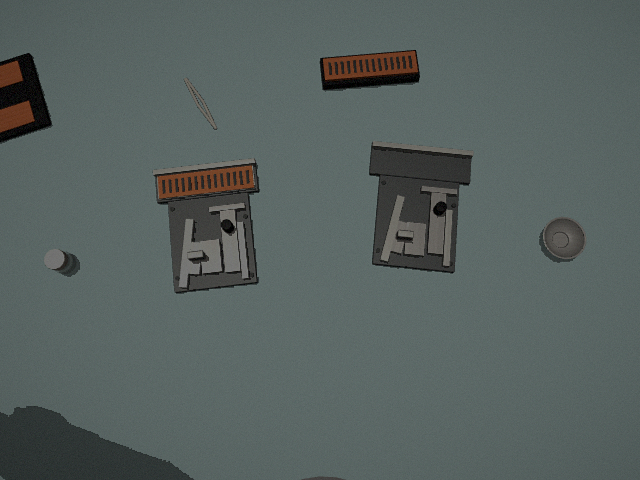

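View pics/scene0.png

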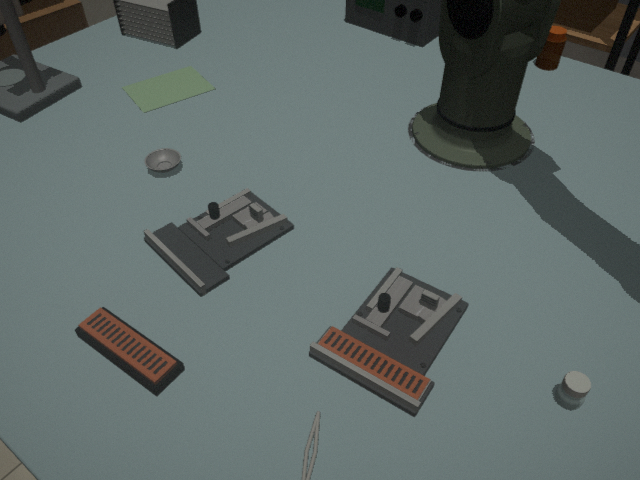

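The top view shows the loaded clamp on the left, around (210,225), with its knob at about (228,226) and fin at about (196,255). The empty clamp is on the right, around (418,205). I'll enlarge the loaded one.

```bash
python3 - <<'E'
import cv2,numpy as np
a=cv2.imread("pics/top0.png")[150:300,145:270]
b=cv2.imread("pics/scene0.png")[260:420,305:475]
a=cv2.resize(a,None,fx=4,fy=4,interpolation=2)[:600]
b=cv2.resize(b,(300,282),interpolation=2)
c=np.zeros((600,800,3),np.uint8);c[:600,:500]=a;c[:282,500:]=b
c=cv2.convertScaleAbs(c,alpha=1.7,beta=10)
cv2.imwrite("pics/c1.png",c)
E
```

```text
(no output)
```

View pics/c1.png

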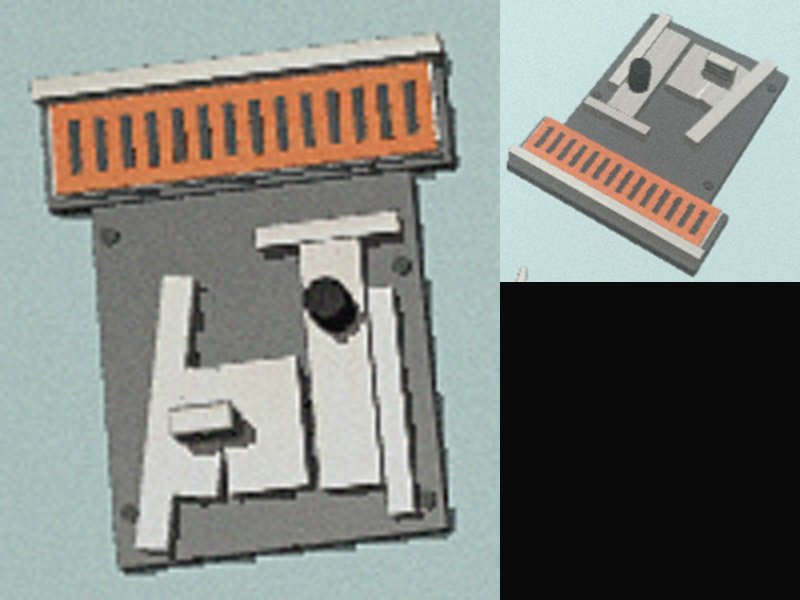

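```bash
cat > h.py <<'E'
import numpy as np
from workcell import bot,eyes
from scipy.spatial.transform import Rotation as R
def ray(n,uv,z):
    p=eyes.camera_params(n);o=p["origin"]
    d=R.from_euler("xyz",p["attitude"]).apply([(uv[0]-p["cx"])/p["fx"],-(uv[1]-p["cy"])/p["fy"],-1])
    return o+d*(z-o[2])/d[2]
E
python3 - <<'E'
from h import *
f=lambda u,v,z: ray("top",((u+.5)/4-.5+145,(v+.5)/4-.5+150),z)
P=dict(cTL=f(50,103,.02),cTR=f(430,60,.02),cBR=f(440,150,.02),cBL=f(55,195,.02),bL=f(120,570,.012),bR=f(447,533,.012),bTR=f(413,180,.012),bTL=f(93,212,.012),
knob=f(324,298,.056),fin=f(201,416,.056),jL=f(256,237,.026),jR=f(398,220,.026),barBL=f(320,489,.026),barBR=f(382,485,.026))
for k,v in P.items(): print(k,(v*1000).round(1))
x=np.array([P["cTR"]-P["cTL"],P["cBR"]-P["cBL"],P["bR"]-P["bL"]])
print("yaw from cross edges",np.degrees(np.arctan2(x[:,0],-x[:,1])), [np.linalg.norm(i) for i in x])
y=np.array([P["bTL"]-P["bL"],P["bTR"]-P["bR"]]);print(np.degrees(np.arctan2(y[:,1],y[:,0])))
yaw=np.mean(np.arctan2(x[:,0],-x[:,1]));c,s=np.cos(yaw),np.sin(yaw);X=np.array([c,s,0]);Y=np.array([-s,c,0])
o=(P["bL"]+P["bR"])/2+.1175*X
print("yaw",yaw,"o",o)
for k,v in P.items(): print(k,((v-o)@X*1000).round(1),((v-o)@Y*1000).round(1))
# scene check: crop scale 300/170
g=lambda u,v,z: ray("scene",((u-500)/300*170+305,v/282*160+260),z)
for n,v in dict(knob=g(640,65,.056),fin=g(722,60,.056)).items(): print("scene",n,v.round(4),((v-o)@X*1000).round(1),((v-o)@Y*1000).round(1))
E
```

```text
cTL [690.4 272.8  20. ]
cTR [702.6  95.6  20. ]
cBR [658.5  92.2  20. ]
cBL [645.8 270.2  20. ]
bL [471.6 242.   12. ]
bR [480.8  95.   12. ]
bTR [647.1 106.   12. ]
bTL [639.1 254.7  12. ]
knob [581.6 141.8  56. ]
fin [531.4 196.2  56. ]
jL [619.3 176.8  26. ]
jR [624.1 111.8  26. ]
barBL [501.5 149.6  26. ]
barBR [501.9 122.   26. ]
yaw from cross edges [3.93364254 4.08614647 3.59022693] [np.float64(0.17758335832838726), np.float64(0.1783919612960225), np.float64(0.14730725221505342)]
[4.32698215 3.77061057]
yaw 0.06754433483716443 o [0.59346562 0.17645675 0.012     ]
cTL 103.3 89.6
cTR 103.5 -88.0
cBR 59.2 -88.4
cBL 58.5 90.0
bL -117.1 73.7
bR -117.9 -73.7
bTR 48.7 -73.9
bTL 50.8 75.0
knob -14.2 -33.8
fin -60.6 23.9
jL 25.8 -1.4
jR 26.2 -66.6
barBL -93.5 -20.6
barBR -95.0 -48.2
scene knob [0.5829 0.1416 0.056 ] -12.9 -34.0
scene fin [0.5314 0.1974 0.056 ] -60.6 25.1
```

Loaded-clamp estimates: yaw is about 0.068 and the knob is at world (582,142). The fin is at (531,196). I'll close the gripper and move behind the knob, staying high.

```bash
python3 -m jog '[{"delta_pos":[130,-210,0],"spin":0.3,"claw":1},{"delta_pos":[130,-210,0],"spin":0.53,"claw":1},{"delta_pos":[262,-420,0],"spin":0.53,"claw":1},{"delta_pos":[262,-420,0],"spin":0.53,"claw":1},{"delta_pos":[262,-420,0],"spin":0.53,"claw":1},{"delta_pos":[262,-420,0],"spin":0.53,"claw":1},{"delta_pos":[262,-420,0],"spin":0.53,"claw":1},{"delta_pos":[262,-420,0],"spin":0.53,"claw":1}]' 60
```

```text
clock: 0.9
position: [0.491, 0.2187, 0.2308]
tool_rot: [-3.141, -0.0, -3.075]
force: [0.2, 1.1, 0.6]
grip_width: 0.0
```

```bash
python3 -m jog '[{"delta_pos":[50,-80,-50],"spin":0,"claw":1},{"delta_pos":[50,-80,-100],"spin":0,"claw":1},{"delta_pos":[50,-80,-130],"spin":0,"claw":1},{"delta_pos":[50,-80,-150],"spin":0,"claw":1},{"delta_pos":[50,-80,-150],"spin":0,"claw":1},{"delta_pos":[50,-80,-150],"spin":0,"claw":1},{"delta_pos":[50,-80,-150],"spin":0,"claw":1}]' 
python3 - <<'E'
from h import *
import cv2
a=eyes.grab_frame("scene")[220:420,280:500];b=eyes.grab_frame("top")[150:300,145:270]
a=cv2.resize(a,(440,400));b=cv2.resize(b,(333,400))
cv2.imwrite("pics/c2.png",cv2.convertScaleAbs(np.hstack([a,b]),alpha=1.7,beta=10))
E
```

```text
clock: 1.6
position: [0.5418, 0.1398, 0.0829]
tool_rot: [-3.141, 0.002, -3.075]
force: [0.1, -0.8, 0.3]
grip_width: 0.0003
```

View pics/c2.png

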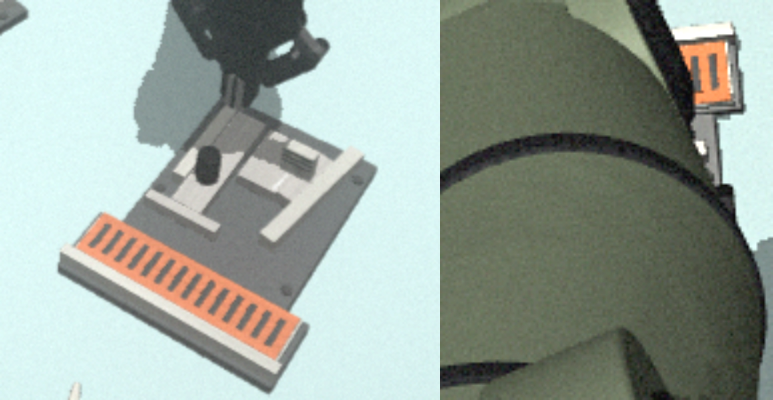

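The scene view shows the shut fingertips at about (235,90), hanging behind the knob at (207,165) and in line with the bar. The top view is blocked by the arm. Next I'll descend.

```bash
python3 -m jog '[{"delta_pos":[0,-0.5,-25],"spin":0,"claw":1},{"delta_pos":[0,-0.5,-46],"spin":0,"claw":1},{"delta_pos":[0,-0.5,-46],"spin":0,"claw":1},{"delta_pos":[0,-0.5,-46],"spin":0,"claw":1}]'
python3 -m jog '[{"delta_pos":[10,0.7,0],"spin":0,"claw":1},{"delta_pos":[20,1.4,0],"spin":0,"claw":1},{"delta_pos":[25,1.7,0],"spin":0,"claw":1},{"delta_pos":[30,2,0],"spin":0,"claw":1},{"delta_pos":[30,2,0],"spin":0,"claw":1}]'
```

```text
clock: 2.1
position: [0.5421, 0.1396, 0.038]
tool_rot: [3.141, 0.004, -3.074]
force: [0.1, -0.4, -0.1]
grip_width: -0.0
clock: 2.6
position: [0.5728, 0.1415, 0.0381]
tool_rot: [3.141, 0.004, -3.075]
force: [0.0, -0.4, 0.4]
grip_width: -0.0002
```

```bash
python3 - <<'E'
from h import *
import cv2
a=eyes.grab_frame("scene")[230:410,290:490]
cv2.imwrite("pics/c3.png",cv2.convertScaleAbs(cv2.resize(a,(660,594),interpolation=2),alpha=1.7,beta=10))
print(bot.observe()["force"])
E
```

```text
[-0.94068014 -0.14220273  0.82761971]
```

View pics/c3.png

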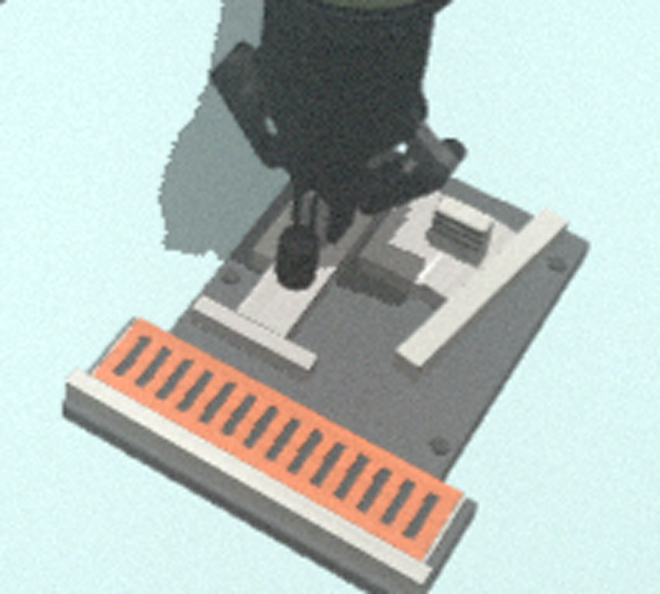

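The knob is touching the fingers at about (297,255) and the bar has moved. A gap remains between the jaw at about (255,335) and the copper, so I'll keep pushing.

```bash
python3 -m jog '[{"delta_pos":[4,0.3,0],"spin":0,"claw":1},{"delta_pos":[8,0.6,0],"spin":0,"claw":1},{"delta_pos":[8,0.6,0],"spin":0,"claw":1}]'
python3 -m jog '[{"delta_pos":[3,0.2,0],"spin":0,"claw":1},{"delta_pos":[5,0.3,0],"spin":0,"claw":1},{"delta_pos":[5,0.3,0],"spin":0,"claw":1}]'
```

```text
clock: 2.95
position: [0.5809, 0.1421, 0.038]
tool_rot: [3.141, 0.004, -3.074]
force: [0.0, -0.3, -0.0]
grip_width: -0.0001
clock: 3.25
position: [0.5862, 0.1424, 0.038]
tool_rot: [3.141, 0.004, -3.075]
force: [0.8, 0.0, -0.1]
grip_width: 0.0002
```

```bash
python3 -m jog '[{"delta_pos":[1.5,0.1,0],"spin":0,"claw":1},{"delta_pos":[3,0.2,0],"spin":0,"claw":1},{"delta_pos":[3,0.2,0],"spin":0,"claw":1}]'
python3 -m jog '[{"delta_pos":[1,0.1,0],"spin":0,"claw":1},{"delta_pos":[2,0.1,0],"spin":0,"claw":1},{"delta_pos":[2,0.1,0],"spin":0,"claw":1}]'
```

```text
clock: 3.55
position: [0.5881, 0.1426, 0.0378]
tool_rot: [-3.141, 0.002, -3.074]
force: [-9.3, -0.1, 5.5]
grip_width: 0.0002
clock: 3.85
position: [0.5882, 0.1425, 0.0375]
tool_rot: [-3.141, -0.002, -3.074]
force: [-14.1, 0.2, 9.5]
grip_width: 0.0002
```

```bash
python3 -m jog '[{"delta_pos":[1,0.1,0],"spin":0,"claw":1},{"delta_pos":[2,0.1,0],"spin":0,"claw":1},{"delta_pos":[2,0.1,0],"spin":0,"claw":1}]'
```

```text
clock: 4.15
position: [0.5881, 0.1424, 0.0373]
tool_rot: [-3.14, -0.006, -3.074]
force: [-15.1, -0.8, 11.0]
grip_width: 0.0002
```

The bar hit a hard stop at TCP x = 0.588 with about 15 N. I'll back off, lift, and move behind the fin.

```bash
python3 -m jog '[{"delta_pos":[-12,-0.6,1],"spin":0,"claw":1},{"delta_pos":[-15,-0.8,30],"spin":0,"claw":1},{"delta_pos":[-18,-1,55],"spin":0,"claw":1},{"delta_pos":[-55,25,55],"spin":0,"claw":1},{"delta_pos":[-92,52,55],"spin":0,"claw":1},{"delta_pos":[-92,52,55],"spin":0,"claw":1},{"delta_pos":[-92,52,55],"spin":0,"claw":1}]'
python3 - <<'E'
from h import *
import cv2
a=eyes.grab_frame("scene")[230:410,290:490]
cv2.imwrite("pics/c4.png",cv2.convertScaleAbs(cv2.resize(a,(660,594),interpolation=2),alpha=1.7,beta=10))
E
```

```text
clock: 4.85
position: [0.496, 0.1953, 0.0927]
tool_rot: [-3.141, -0.005, -3.072]
force: [-0.5, -1.1, 0.5]
grip_width: 0.0001
```

View pics/c4.png

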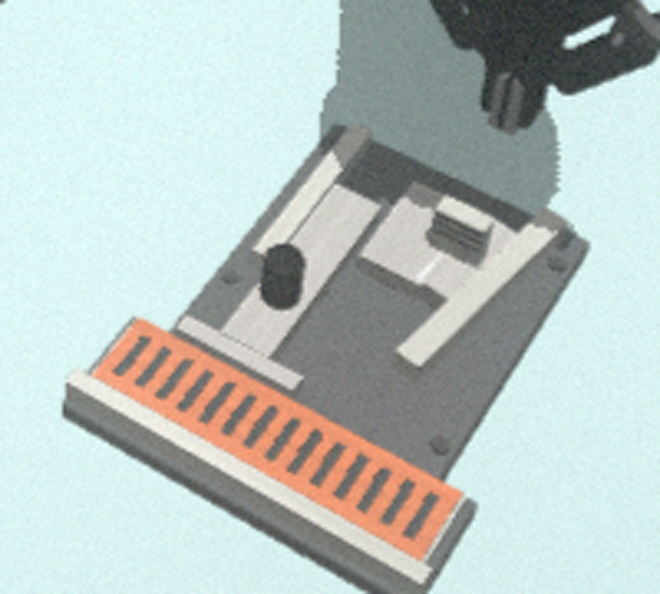

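```bash
python3 - <<'E'
from h import *
import cv2
g=lambda u,v,z: ray("scene",((u+.5)/3.3-.5+290,(v+.5)/3.3-.5+230),z)
X=np.array([.9977,.0675,0]);Y=np.array([-.0675,.9977,0]);o=np.array([.5935,.1765,0])
for n,p in dict(knob=g(285,256,.056),knobnew_c2=g(285,256,.056),jr=g(178,328,.026),jl=g(297,389,.026),jl20=g(297,389,.02),s1=g(137,320,.02),s2=g(465,490,.02),fin=g(466,213,.056)).items(): print(n,p.round(4),((p-o)@X*1e3).round(1),((p-o)@Y*1e3).round(1))
a=eyes.grab_frame("scene")[315:365,325:400]
cv2.imwrite("pics/c5.png",cv2.convertScaleAbs(cv2.resize(a,(750,500),interpolation=2),alpha=2.2,beta=10))
E
```

```text
knob [0.6088 0.1431 0.056 ] 13.0 -34.4
knobnew_c2 [0.6088 0.1431 0.056 ] 13.0 -34.4
jr [0.6567 0.1156 0.026 ] 59.0 -65.1
jl [0.6503 0.1807 0.026 ] 56.9 0.3
jl20 [0.6466 0.1787 0.02  ] 53.1 -1.4
s1 [0.6617 0.0944 0.02  ] 62.5 -86.5
s2 [0.6447 0.2694 0.02  ] 57.4 89.2
fin [0.5316 0.1976 0.056 ] -60.4 25.3
```

View pics/c5.png

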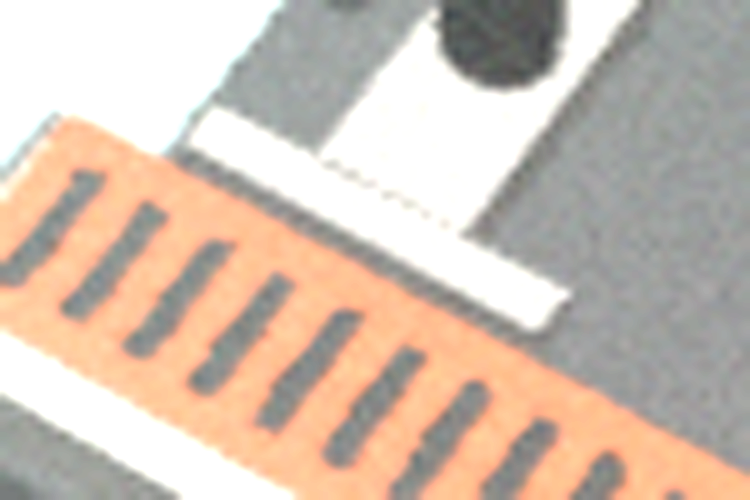

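The jaw's dark front face meets the copper edge with no bench visible between them, and the knob moved about 27 mm, so the bar is home. The fin is at (0.5315,0.197) and should travel about 28 mm. I'll descend and push along the ramp, world direction (0.994,-0.107).

```bash
python3 -m jog '[{"delta_pos":[0,1.5,-28],"spin":0,"claw":1},{"delta_pos":[0,1.5,-54],"spin":0,"claw":1},{"delta_pos":[0,1.5,-54],"spin":0,"claw":1},{"delta_pos":[0,1.5,-54],"spin":0,"claw":1}]'
python3 -m jog '[{"delta_pos":[10,0.3,0],"spin":0,"claw":1},{"delta_pos":[20,-1,0],"spin":0,"claw":1},{"delta_pos":[27,-1.8,0],"spin":0,"claw":1},{"delta_pos":[34,-2.5,0],"spin":0,"claw":1},{"delta_pos":[34,-2.5,0],"spin":0,"claw":1}]'
python3 -m jog '[{"delta_pos":[3,-0.3,0],"spin":0,"claw":1},{"delta_pos":[5,-0.5,0],"spin":0,"claw":1},{"delta_pos":[5,-0.5,0],"spin":0,"claw":1}]'
```

```text
clock: 5.35
position: [0.4974, 0.1949, 0.0386]
tool_rot: [-3.14, -0.006, -3.076]
force: [0.9, -0.1, 0.9]
grip_width: 0.0001
clock: 5.85
position: [0.5325, 0.1921, 0.0388]
tool_rot: [-3.14, -0.005, -3.076]
force: [-0.5, -0.3, -0.1]
grip_width: -0.0
clock: 6.15
position: [0.5377, 0.1915, 0.0388]
tool_rot: [-3.14, -0.005, -3.077]
force: [-0.2, -0.3, 0.1]
grip_width: -0.0
```

```bash
python3 -m jog '[{"delta_pos":[1.5,-0.2,0],"spin":0,"claw":1},{"delta_pos":[3,-0.3,0],"spin":0,"claw":1},{"delta_pos":[3,-0.3,0],"spin":0,"claw":1}]'
python3 -m jog '[{"delta_pos":[1,-0.1,0],"spin":0,"claw":1},{"delta_pos":[2,-0.2,0],"spin":0,"claw":1},{"delta_pos":[2,-0.2,0],"spin":0,"claw":1}]'
```

```text
clock: 6.45
position: [0.5409, 0.1912, 0.0388]
tool_rot: [-3.14, -0.005, -3.077]
force: [-1.8, 0.5, 0.4]
grip_width: -0.0001
clock: 6.75
position: [0.5426, 0.191, 0.0387]
tool_rot: [-3.14, -0.005, -3.077]
force: [-4.0, 0.4, 2.3]
grip_width: 0.0001
```

```bash
python3 -m jog '[{"delta_pos":[1,-0.1,0],"spin":0,"claw":1},{"delta_pos":[2,-0.2,0],"spin":0,"claw":1},{"delta_pos":[2,-0.2,0],"spin":0,"claw":1}]'
```

```text
clock: 7.05
position: [0.5436, 0.191, 0.0387]
tool_rot: [-3.139, -0.007, -3.076]
force: [-10.6, 0.4, 7.9]
grip_width: 0.0002
```

```bash
python3 -m jog '[{"delta_pos":[1.2,-0.1,0],"spin":0,"claw":1},{"delta_pos":[2.2,-0.2,0],"spin":0,"claw":1},{"delta_pos":[2.2,-0.2,0],"spin":0,"claw":1},{"delta_pos":[2.2,-0.2,0],"spin":0,"claw":1}]'
```

```text
clock: 7.45
position: [0.5441, 0.1909, 0.0386]
tool_rot: [-3.139, -0.011, -3.075]
force: [-14.2, 0.0, 11.1]
grip_width: 0.0002
```

```bash
python3 -m jog '[{"delta_pos":[2,-0.2,0],"spin":0,"claw":1},{"delta_pos":[3.2,-0.3,0],"spin":0,"claw":1},{"delta_pos":[3.2,-0.3,0],"spin":0,"claw":1},{"delta_pos":[3.2,-0.3,0],"spin":0,"claw":1}]'
```

```text
clock: 7.85
position: [0.5447, 0.1908, 0.0385]
tool_rot: [-3.139, -0.015, -3.075]
force: [-19.5, 1.0, 14.1]
grip_width: -0.0
```

```bash
python3 -m jog '[{"delta_pos":[2,-0.2,0],"spin":0,"claw":1},{"delta_pos":[3.8,-0.4,0],"spin":0,"claw":1},{"delta_pos":[3.8,-0.4,0],"spin":0,"claw":1},{"delta_pos":[3.8,-0.4,0],"spin":0,"claw":1}]'
python3 -m jog '[{"delta_pos":[-6,0.6,0],"spin":0,"claw":1},{"delta_pos":[-15,1,0],"spin":0,"claw":1},{"delta_pos":[-18,1,30],"spin":0,"claw":1},{"delta_pos":[-40,1,70],"spin":0,"claw":1},{"delta_pos":[-70,1,110],"spin":0,"claw":1},{"delta_pos":[-70,1,110],"spin":0,"claw":1}]'
python3 - <<'E'
from h import *
import cv2
a=eyes.grab_frame("scene")[230:410,290:490]
cv2.imwrite("pics/c6.png",cv2.convertScaleAbs(cv2.resize(a,(660,594),interpolation=2),alpha=1.7,beta=10))
E
```

```text
clock: 8.25
position: [0.5453, 0.1907, 0.0383]
tool_rot: [-3.138, -0.021, -3.074]
force: [-23.4, 1.6, 17.2]
grip_width: 0.0001
clock: 8.85
position: [0.4745, 0.1926, 0.1527]
tool_rot: [-3.14, -0.016, -3.073]
force: [0.3, 0.5, -0.4]
grip_width: -0.0002
```

View pics/c6.png

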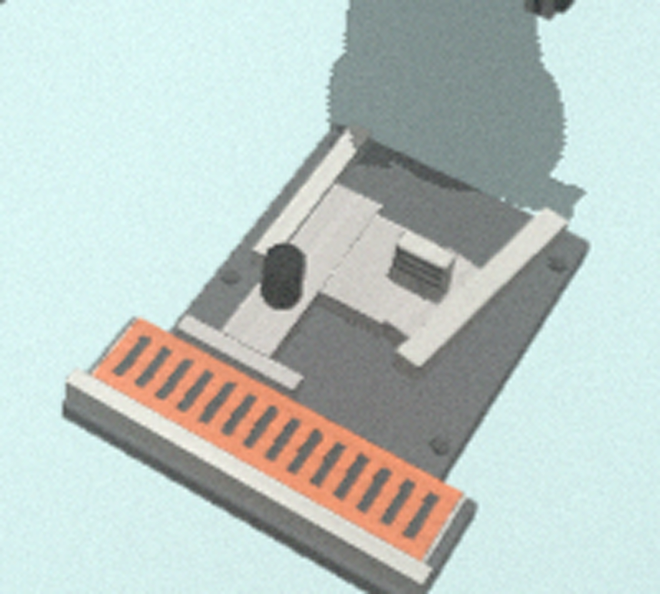

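The wedge at about (370,265) now lies flush against the bar, and the fin is at (425,250). The jaw is unchanged against the copper. The arm is clear, so I'll hand in.

```bash
python3 - <<'E'
from h import *
p=ray("scene",(425.5/3.3-.5+290,247/3.3-.5+230),.056);print("fin",p.round(4))
print(bot.observe()["force"]);bot.job_done()
E
```

```text
fin [0.5621 0.1928 0.056 ]
[-0.00607795 -0.0354989  -1.63119502]
the job is handed in; nothing more can be done
```

I clamped the lead frame on the loaded clamp and handed the job in at about 9 s; no verdict was reported.

- **Bar:** I pushed the knob forward about 27 mm with shut fingers until it hit a hard stop at about 15 N. A close-up picture shows the jaw flush against the copper strip.
- **Wedge:** I pushed the fin along its ramp until it met the bar, then pressed on up to about 23 N, slightly above the 10 to 20 N given, to be sure it jammed. During that press the tool crept 1 to 2 mm, which I put down to the tool tilting.
- **Last checks:** The final picture shows the wedge flush against the bar and the bar still home. The fin measured at (0.562, 0.193) against about (0.559, 0.193) expected, within reading error. I did not test the jam by pulling on the bar.
- **Clearance:** The gripper was well clear of the clamp, with the wrist force back near zero. I never went near the empty clamp.
- **Disagreement:** My first estimate of the clamp's origin was about 8 mm off along x. I relied on contact forces and pictures instead, so it did not affect the result.

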